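# Gauge the stock tube for film cores

## Robot

A 6-joint arm with a two-finger parallel gripper is mounted at the origin on a cart in front of the work surface, level with it; the furniture and walls round the work are solid. World frame = base frame: x ahead of the robot, y to its left, z up, the work surface at z = 0. Lengths are in m, angles in rad, forces in N, time in s.
With the tool pointing down it reaches from about 0.4 to 0.825 m from the base axis. Payload 7 kg.
Tool frame: the origin (TCP) lies on the centre line of the jaws, within the pads' length; the fingertips stand tip_reach ahead of it and the grasp point (between the pads) is the TCP (tip_reach is the distance from the TCP to the fingertips, in m); z points along the fingers, y is the line along which they close (so a half turn about z gives the same grasp; the last joint's range is limited). The gripper opens to 88 mm and grips with 3 to 60 N. Pads are 19 mm wide; open, the fingers measure 130 mm over their backs; the gripper's body (78 mm by 193 mm) begins 47 mm behind the grasp point.
Start: joints at [1.524, 0.359, 0.012, 0, -1.224, -0.288], TCP at [0.222, 0.637, 0.246] pointing down, gripper open.
Joint ranges: [-3.07, 3.07], [-1.43, 2.12], [-1.02, 1.25], [-3.03, 1.67], [-3.05, -0], [-3.03, 3.03]. Speed limits (rad/s): [2.39, 2.39, 3.01, 3.14, 3.14, 3.14].

## Interface

Orientations are given as [roll, pitch, yaw] about the fixed x, y, z axes, in that order (R = Rz(yaw) Ry(pitch) Rx(roll)).
In Python, from station import get_state, grab_frame, calibration, job_done, find_in, mark_of, tip_reach gives the robot as it stands.
- The arm moves only by the shell command python3 -m handwheel 'ROWS' [OPENING] [FORCE]. ROWS is JSON, a list of rows, each an object with "delta_pos": the shift along the world's x, y, z in units of 30 mm (1.0 is 30 mm), a list of three; "dr": the turn, a rotation vector about the world's x, y, z in degrees, a list of three. In form: [{"delta_pos": [tx, ty, tz], "dr": [rx, ry, rz]}, ...]. A call has 1 to 10 rows; each row shifts and turns the commanded pose from where the row before left it; what a row does not reach is not made up. A row lasts 1/10 s, in which the tool goes at most 50 mm and 8.59 degrees, less where a joint would pass 70% of its speed; a pose out of reach is approached as far as the arm can. A call is refused whole if a number of a shift passes 1 or a number of a turn 8.59, either way. A call with a gripper value outside its range is refused whole. OPENING is the closure, from -1 (fully open) to 1 (shut), set as the call begins (- or left out, the last holds). The fingers move at their own pace and stop on an object; FORCE is the grip in N (left out, the last holds). Time passes only in rows, so rows that do not move let the fingers close. It gives the time, the measured TCP pose, the force, the opening and the grip force at its end, in the units of the state.
- get_state(): the state, without advancing time (a new reading comes with each control period).
- grab_frame(name): name is "scene" or "side" or "wrist"; returns the picture (400x640x3 uint8, red, green, blue); there is no depth.
- calibration(name): a dict with "fx", "fy", "cx", "cy" (pixels), "extrinsics" (4x4, takes a point from world to camera coordinates). Camera axes: x right, y down, z forward; pixel columns grow to the right and rows downward; lengths in m; the calibration is good to about 2 mm. A picture is of the moment at which its call begins: read the wrist's pose just before it. calibration takes no time and is no camera call; for the wrist camera it gives the pose at the moment of the call.
- job_done(): hands the job in; it is judged then, once.
Trained networks look in the newest picture that a camera, given by its name, has taken for a name from the list of things; names that differ only in an ending like _2 or _b are one class to them, and where a whole thing is asked for, a point or a joint stands for the part that bears it (a point fixed in the world has none). Each returns a list of dicts, best first, with "conf" (0 to 1); they miss things now and then, are a little off and sometimes report something else, mostly with a low value. They report only what shows in the picture. A call takes as long as a camera call. They do not tell look-alikes from the thing itself.
- find_in(camera, query): "location" ([column, row] in pixels, amid what is visible of it).
- mark_of(camera, query): "location" ([column, row] in pixels: a listed point, or the origin of a listed thing).
The state is a dict: "t": time; "q": joint angles; "qd": joint speeds; "joint_efforts": joint torques, N m; "eef_pos": TCP position; "ee_rot": TCP orientation; "force": force on the tool from outside, world axes, zero at the start; "moment": the same for the moment, N m; "width": finger opening in m; "gripper_force": force on a finger pad.
Only numpy, scipy, OpenCV 4.12 (cv2) and the standard library are available. Lean on these libraries where they do the work, as an engineer would, in place of code of your own. Each camera call takes 0.05 s, during which the arm holds its last target. There are 200 camera calls.

## Task

Find out how full the stock tube on the gauge stand is: take the round gauge rod out of its wooden rest, put it down the tube and press firmly but not brutally until the stiff follower disc inside bottoms out, keeping up a steady push for a moment to be sure. Leave the rod standing there on the follower, then slide the pointer on the post beside it until its tip is level with the ring on the rod, and let go. Do not disturb the eyepiece loupe and the black film can standing nearby.

Things in the scene. Friction and masses are not known exactly. Their poses are not given: they have to be found in the camera images.
- stand: Gauge stand, fixed to the bench: dark wooden base plate 70 x 190 x 10 mm carrying an upright grey tube (black lip) and, 60 mm to the tube's -y side, a steel post 10 mm thick that ends 172 mm above the bench. Origin: on the bench under the tube's axis; z up; its y axis runs along the long side of the base, the post and pointer lying at -y. The base reaches from y = -150 to +40 mm.
- tube_mouth (a point): Centre of the tube's mouth, 85 mm above the bench. Round blind bore, 16 mm wide, straight, no lead-in; tube 42 mm outside. When the follower in it bottoms, resistance climbs steeply within 2 mm: a steady 9 N or more on the follower for half a second shows it has bottomed, 10 to 15 N is right, above 20 N harms it. Let go, the rod may spring back about 1 mm.
- follower: Black follower disc, 15 mm wide, deep in the bore; origin at the centre of its upper face, where the rod's foot will rest (12 to 51 mm below the mouth at the start). Pushed with about 4 N (the rod's weight is not enough) it slides down 18 to 27 mm, dragging all the way, until it bottoms on the cores below, 39 to 69 mm below the mouth: that depth differs and cannot be seen.
- rod: Gauge rod, loose, steel, 14 mm thick, 182 mm long, 75 to 155 g, standing upright in its rest (its foot 36 mm deep in the hole). Origin: centre of its foot (lower end, chamfered); z points along the rod towards its black head.
- rod_ring (a point): Middle of the dark raised ring (19 mm wide, 4 mm high) on the rod, 90 mm above its foot, on the axis: the mark to read.
- rod_grip (a point): Middle of the rod's black round head, 160 mm above its foot, on the axis; the head is 22 mm in diameter and reaches from 141 to 179 mm above the foot. Grip it here from above.
- rest: Wooden rest of the rod, fixed: block 50 x 50 x 42 mm with a round hole 16 mm wide, 36 mm deep from above; origin on the bench under the hole.
- pointer (a joint): Pointer on the post, slides up and down with about 2.5 N of friction and stays where it is left; value in m, 0 at the top of its travel (tip 152 mm above the bench), growing as it goes down, to 0.055. It starts near the top, above any place it can be needed.
- pointer_tip (a point): End of the pointer's thin blade, 16 mm beside the tube's axis, at mid thickness (blade 3 mm thick): this point is to be level with the ring.
- pointer_tab (a point): Grip point of the pointer's black tab, 110 mm to the -y side of the tube's axis (50 mm beyond the post) and 10 mm higher than the pointer tip. The tab is a block 10 mm thick along the stand's x axis, 18 mm along its y axis, 28 mm high, its top 10 mm above this point. Pinch it across the 10 mm from above, or push it.
- loupe: Eyepiece loupe, 42 mm wide, 48 mm high, loose bystander; origin under its centre.
- film_can_2: Black film can, 34 mm wide, 51 mm high, loose bystander; origin under its centre.
Things that resemble listed ones, but are neither listed nor needed, are in the scene too. Leave any pink, turquoise or yellow look-alike of the rod alone.

How it is judged:
On the way, in this order (a step that is already met when the one before it is completed fails the run):
1. the rod, upright in the tube, is pressed steadily on the follower with at least 9 N, so that the follower has bottomed (contact force between rod and follower above 9 N and linear speed of rod below 0.004 m/s and horizontal distance between rod and tube_mouth below 0.004 m and angle between rod's own z axis and vertical below 0.12 rad and z of rod in the frame of follower below 0.004 m), for 0.2 s.
2. with the rod still standing on the follower, the pointer's tip is level with the rod's ring within 4 mm (horizontal distance between rod and tube_mouth below 0.004 m and angle between rod's own z axis and vertical below 0.12 rad and z of rod in the frame of follower below 0.004 m and z of pointer_tip in the frame of rod_ring between -0.004 and 0.004 m), for 0.2 s.
At the end, for the whole second after the job is handed in: The rod stands released, upright (within 7 degrees) in the tube with its foot on the follower (within 4 mm) where it was bottomed, and the pointer's tip is level with the ring on the rod within 4 mm; both at rest (all of step 2 and linear speed of rod below 0.01 m/s and velocity of joint pointer between -0.004 and 0.004 m/s); the robot touches nothing.
It fails at once if the rod is pressed on the stand with more than 20 N (contact force between rod and stand above 20 N).
It fails at once if the loupe is moved by more than 15 mm (distance of loupe from where it was at the start of the episode above 0.015 m).
It fails at once if the film can is moved by more than 15 mm (distance of film_can_2 from where it was at the start of the episode above 0.015 m).
It also fails if it takes over 58 s, if anything falls off the work surface, if the arm or the gripper's body presses on something with over 40 N, if the wrist force passes 120 N, or if a joint passes its speed limit or range.

## Working session

There is one attempt and no reset: what is moved stays moved. The work goes in short steps, Python scripts to look and compute and a shell command to move; the robot and the scene stay as the last step left them, time stands still between calls to the robot, and variables do not carry over. Pictures are saved under pics/ and viewed, at most 11 in all, crops included, and the job is handed in when it is done.

```bash
mkdir -p pics; ls
cat > h.py <<'E'
import numpy as np, cv2
from station import *
def snap(cam,name):
    im=grab_frame(cam); cv2.imwrite(f'pics/{name}.png',im[:,:,::-1]); return im
def ray(cam,px):
    c=calibration(cam); T=np.array(c['extrinsics']); R,t=T[:3,:3],T[:3,3]
    d=R.T@np.array([(px[0]-c['cx'])/c['fx'],(px[1]-c['cy'])/c['fy'],1]); return -R.T@t,d/np.linalg.norm(d)
def atz(cam,px,z):
    o,d=ray(cam,px); return o+d*(z-o[2])/d[2]
def tri(obs):
    A=0;b=0
    for cam,px in obs:
        o,d=ray(cam,px);P=np.eye(3)-np.outer(d,d);A=A+P;b=b+P@o
    return np.linalg.solve(A,b)
def proj(cam,p):
    c=calibration(cam);q=np.array(c['extrinsics'])@np.append(p,1);return [c['fx']*q[0]/q[2]+c['cx'],c['fy']*q[1]/q[2]+c['cy']]
E
python3 - <<'E'
from h import *
np.set_printoptions(precision=4,suppress=True)
s=get_state();print(s,tip_reach)
for c in ('scene','side'):
    snap(c,c+'0')
    for q in ('tube_mouth','rod_ring','rod_grip','rest','pointer_tip','pointer_tab','loupe','film_can_2','stand','rod'):
        print(c,q,[(np.round(r['location'],1).tolist(),round(r['conf'],2)) for r in mark_of(c,q)[:4]])
E
```

```text
pics
{'t': 0.0, 'q': array([ 1.5241,  0.3594,  0.011 , -0.0004, -1.2241, -0.2881]), 'qd': array([-0.0006, -0.0012, -0.0014,  0.0011, -0.0015, -0.0011]), 'joint_efforts': array([  0.0008, -58.2725,  29.3046,   6.9971,   0.0071,  -0.0002]), 'eef_pos': array([0.2217, 0.6371, 0.2446]), 'ee_rot': array([ 3.1399, -0.0001, -0.3349]), 'force': array([-0.4421, -0.0221, -0.1185]), 'moment': array([0.0364, 0.0319, 0.0206]), 'gripper_force': 0.0, 'width': 0.08791562330003959} 0.019
scene tube_mouth [([338.0, 219.2], 0.74)]
scene rod_ring [([237.3, 223.3], 0.97), ([332.6, 176.5], 0.87), ([275.2, 177.3], 0.86), ([309.0, 186.0], 0.52)]
scene rod_grip [([271.5, 147.9], 0.91), ([231.6, 198.8], 0.79), ([337.1, 153.8], 0.68), ([305.7, 161.0], 0.63)]
scene rest [([307.2, 217.7], 0.88), ([336.1, 238.2], 0.59)]
scene pointer_tip [([336.4, 199.1], 0.64)]
scene pointer_tab [([347.3, 228.2], 0.64)]
scene loupe [([279.2, 239.5], 0.72), ([363.3, 203.2], 0.62), ([307.6, 217.4], 0.57)]
scene film_can_2 [([361.6, 203.7], 0.75)]
scene stand [([335.9, 243.1], 0.93)]
scene rod [([306.8, 212.3], 0.82), ([276.3, 198.4], 0.82), ([242.7, 252.6], 0.56)]
side tube_mouth [([339.5, 211.4], 0.62)]
side rod_ring [([224.1, 200.1], 0.93), ([316.7, 175.1], 0.89), ([279.6, 159.3], 0.74), ([353.3, 165.7], 0.59)]
side rod_grip [([224.7, 174.5], 0.93), ([317.0, 143.5], 0.89), ([354.8, 137.0], 0.74), ([315.3, 208.1], 0.73)]
side rest [([312.9, 208.8], 0.84)]
side pointer_tip [([340.9, 186.2], 0.77), ([316.7, 143.5], 0.54), ([338.5, 242.5], 0.2)]
side pointer_tab [([343.6, 215.1], 0.71), ([315.6, 209.1], 0.6), ([277.8, 233.1], 0.6)]
side loupe [([275.1, 235.7], 0.87)]
side film_can_2 [([378.6, 199.4], 0.59)]
side stand [([339.6, 240.1], 0.71)]
side rod [([285.6, 189.9], 0.93), ([231.5, 234.4], 0.75), ([318.1, 207.7], 0.66), ([349.6, 199.4], 0.61)]
```

Run:
```python
import cv2
for c in('scene','side'):
    im=cv2.imread(f'pics/{c}0.png')[110:290,190:430]; cv2.imwrite(f'pics/{c}c.png',cv2.resize(im,None,fx=3.3,fy=3.3,interpolation=2))
```

```text
(no output)
```

View pics/scenec.png

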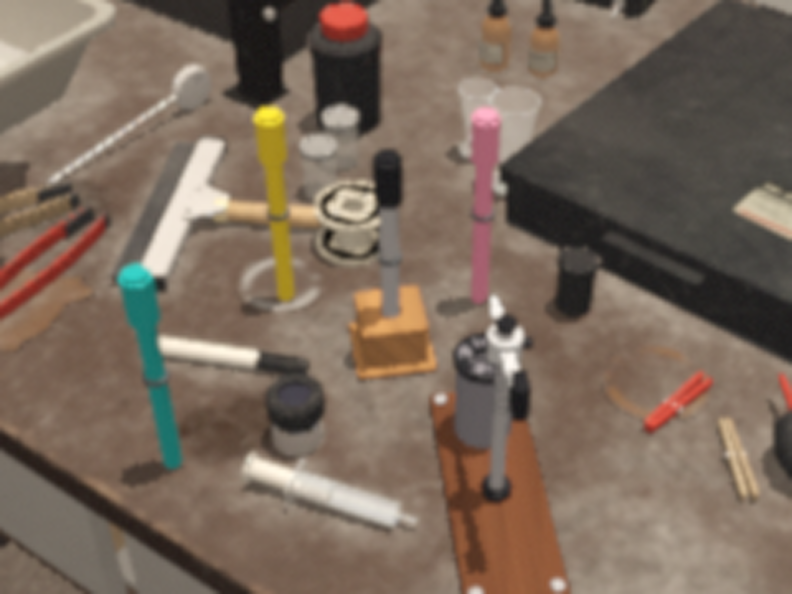

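View pics/sidec.png

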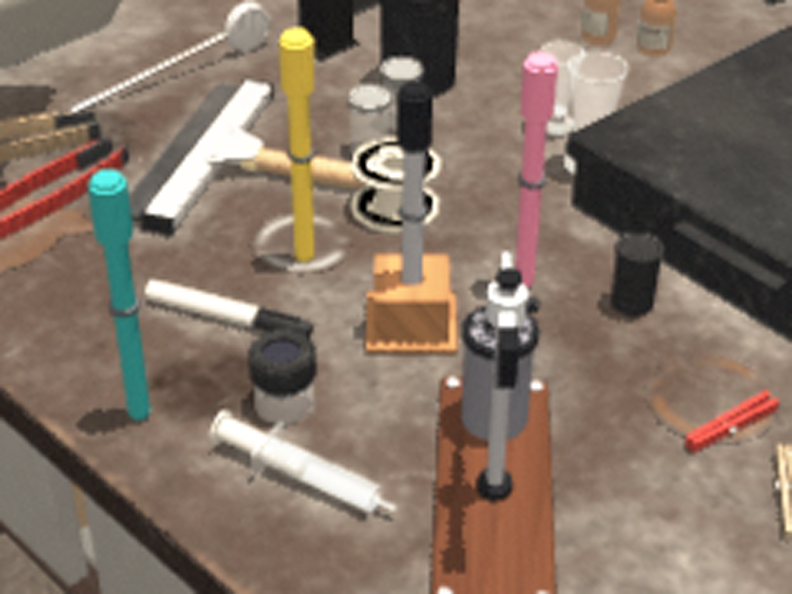

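The real steel rod stands in the wooden rest: head at about (306,161) in scene and (317,144) in side. The turquoise, yellow and pink rods are look-alikes. The stand is in front of it, with the tube mouth at about (338,219) and (339,211), and the post and pointer nearer the camera. The loupe is left of the stand and the film can right of it.

Run:
```python
from h import *
np.set_printoptions(precision=4,suppress=True)
for c in('scene','side'):
    o,d=ray(c,[320,200]);print(c,o,d,calibration(c)['fx'])
P={'grip':([305.7,161],[317,143.5],.166),'ring':([309,186],[316.7,175.1],.096),'mouth':([338,219.2],[339.5,211.4],.085),'tip':([336.4,199.1],[340.9,186.2],.15),'tab':([347.3,228.2],[343.6,215.1],.155),'stand':([335.9,243.1],[339.6,240.1],0),'rest':([307.2,217.7],[312.9,208.8],0),'loupe':([279.2,239.5],[275.1,235.7],0),'can':([361.6,203.7],[378.6,199.4],0)}
for k,(a,b,z) in P.items(): print(k,tri([('scene',a),('side',b)]),atz('scene',a,z),atz('side',b,z))
```

```text
scene [ 0.1821 -0.3177  0.6865] [ 0.312   0.6771 -0.6664] 377.10010509519736
side [ 0.2452 -0.4091  0.6495] [ 0.2191  0.7465 -0.6283] 446.8000044061291
grip [0.4682 0.3874 0.1373] [0.4523 0.3496 0.166 ] [0.4565 0.3437 0.166 ]
ring [0.4643 0.3643 0.0727] [0.4554 0.3402 0.096 ] [0.4537 0.331  0.096 ]
mouth [0.4649 0.2026 0.1003] [0.4736 0.2172 0.085 ] [0.4696 0.2182 0.085 ]
tip [0.4708 0.2234 0.1423] [0.4664 0.2155 0.15  ] [0.4678 0.2142 0.15  ]
tab [0.4401 0.116  0.1667] [0.445  0.1252 0.155 ] [0.4457 0.1295 0.155 ]
stand [0.4733 0.2197 0.0036] [0.4733 0.2214 0.    ] [0.4761 0.2245 0.    ]
rest [0.4433 0.3247 0.0082] [0.4445 0.3308 0.    ] [0.4477 0.3358 0.    ]
loupe [ 0.362   0.3358 -0.0579] [0.3523 0.2892 0.    ] [0.3485 0.27   0.    ]
can [0.5829 0.2913 0.0332] [0.5996 0.3197 0.    ] [0.6046 0.3319 0.    ]
```

```bash
python3 -m handwheel '[{"delta_pos":[0.6,-0.9,0.2],"dr":[0,0,-8.5]},{"delta_pos":[0.6,-0.9,0.2],"dr":[0,0,-8.5]},{"delta_pos":[0.6,-0.9,0.2],"dr":[0,0,-8.5]},{"delta_pos":[0.6,-0.9,0.2],"dr":[0,0,-8.5]},{"delta_pos":[0.6,-0.9,0.2],"dr":[0,0,-8.5]},{"delta_pos":[0.6,-0.9,0.2],"dr":[0,0,-8.5]},{"delta_pos":[0.6,-0.9,0.2],"dr":[0,0,-8.5]},{"delta_pos":[0.6,-0.9,0.2],"dr":[0,0,-8.5]},{"delta_pos":[0.6,-0.9,0.2],"dr":[0,0,-8.5]},{"delta_pos":[0,0,0],"dr":[0,0,0]}]' -1 20
python3 - <<'E'
from h import *
np.set_printoptions(precision=4,suppress=True)
snap('wrist','w1');print(get_state()['eef_pos'],get_state()['ee_rot'],ray('wrist',[320,200]))
for q in ('tube_mouth','rod_ring','rod_grip','rest','pointer_tip','pointer_tab','stand','rod','follower'):
    print(q,[(np.round(r['location'],1).tolist(),round(r['conf'],2)) for r in mark_of('wrist',q)[:3]])
for k,p in dict(grip=[.455,.343,.166],mouth=[.472,.218,.085],tip=[.467,.215,.15],tab=[.445,.126,.16]).items():print(k,proj('wrist',p))
E
```

```text
t: 2.1
eef_pos: [0.3854, 0.3922, 0.301]
ee_rot: [-3.141, 0.002, -1.677]
force: [-0.8, 0.9, -0.2]
width: 0.0874
gripper_force: 0.0
[0.3847 0.3933 0.3005] [-3.141   0.0015 -1.6728] (array([0.3764, 0.315 , 0.4389]), array([ 0.0293,  0.3054, -0.9518]))
tube_mouth []
rod_ring [([242.5, 120.2], 0.96), ([312.2, 207.5], 0.92), ([154.6, 157.0], 0.91)]
rod_grip [([312.7, 234.8], 0.92), ([476.2, 42.6], 0.89), ([122.1, 173.6], 0.66)]
rest [([259.2, 110.8], 0.72)]
pointer_tip []
pointer_tab []
stand [([220.6, 9.0], 0.81)]
rod [([417.4, 56.2], 0.95), ([313.0, 182.0], 0.81), ([192.8, 142.5], 0.65)]
follower [([221.6, 13.3], 0.72)]
grip [np.float64(217.28522528273874), np.float64(132.33585667779118)]
mouth [np.float64(197.37454507229165), np.float64(-21.965015415184155)]
tip [np.float64(173.16912642532463), np.float64(-54.55086830401788)]
tab [np.float64(170.77756560569892), np.float64(-238.96817238873948)]
```

View pics/w1.png

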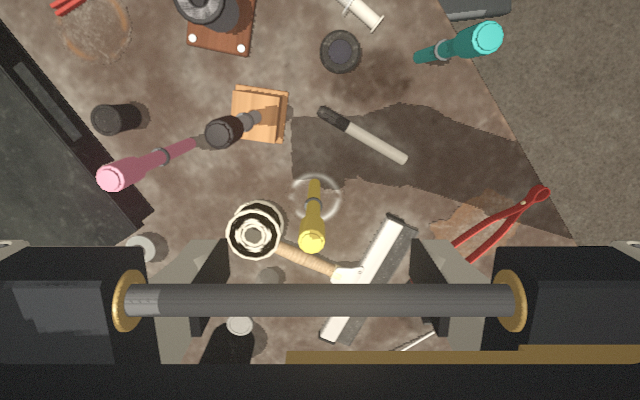

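The wrist image shows the steel rod's black head at about (223,132) with its ring at (242,120), and the rest around it. The tube and base sit at the top edge near (205,5). The camera faces world -y, so I'll move over the tube.

```bash
python3 -m handwheel '[{"delta_pos":[0.8,-0.8,0],"dr":[0,0,-3.5]},{"delta_pos":[0.8,-0.8,0],"dr":[0,0,-3.5]},{"delta_pos":[0.8,-0.8,0],"dr":[0,0,-3.5]},{"delta_pos":[0,-0.6,0],"dr":[0,0,0]},{"delta_pos":[0,0,0],"dr":[0,0,0]},{"delta_pos":[0,0,0],"dr":[0,0,0]}]'
python3 - <<'E'
from h import *
np.set_printoptions(precision=4,suppress=True)
snap('wrist','w2');print(get_state()['eef_pos'],get_state()['ee_rot'])
for q,z in (('tube_mouth',.085),('rod_ring',.096),('rod_grip',.166),('rest',0),('pointer_tip',.15),('pointer_tab',.16),('stand',0),('rod',.006),('follower',.06)):
    print(q,[(np.round(r['location'],1).tolist(),round(r['conf'],2),atz('wrist',r['location'],z)) for r in mark_of('wrist',q)[:3]])
E
```

```text
t: 3.2
eef_pos: [0.4556, 0.3044, 0.2997]
ee_rot: [-3.142, 0.0, -1.853]
force: [-0.0, 0.9, -1.0]
width: 0.0875
gripper_force: 0.0
[0.4555 0.3049 0.2997] [-3.1416  0.0004 -1.8524]
tube_mouth [([279.7, 96.0], 0.72, array([0.4719, 0.2289, 0.085 ]))]
rod_ring [([327.4, 200.5], 0.86, array([0.4558, 0.3382, 0.096 ])), ([255.2, 244.6], 0.75, array([0.541 , 0.3639, 0.096 ])), ([515.0, 106.9], 0.74, array([0.2642, 0.2986, 0.096 ]))]
rod_grip [([335.0, 225.8], 0.71, array([0.4511, 0.3386, 0.166 ])), ([563.4, 109.2], 0.67, array([0.2647, 0.296 , 0.166 ])), ([265.2, 73.3], 0.64, array([0.4682, 0.2113, 0.166 ]))]
rest [([327.9, 174.6], 0.96, array([0.4524, 0.3358, 0.    ]))]
pointer_tip [([261.8, 78.8], 0.81, array([0.4741, 0.2131, 0.15  ]))]
pointer_tab []
stand [([280.0, 92.2], 0.98, array([0.4796, 0.2243, 0.    ])), ([281.5, 93.6], 0.22, array([0.4784, 0.2263, 0.    ]))]
rod [([269.0, 213.3], 0.97, array([0.5384, 0.362 , 0.006 ])), ([387.2, 232.8], 0.87, array([0.3993, 0.4302, 0.006 ])), ([331.0, 178.0], 0.79, array([0.4498, 0.3392, 0.006 ]))]
follower [([279.0, 90.6], 0.46, array([0.4739, 0.2231, 0.06  ]))]
```

View pics/w2.png

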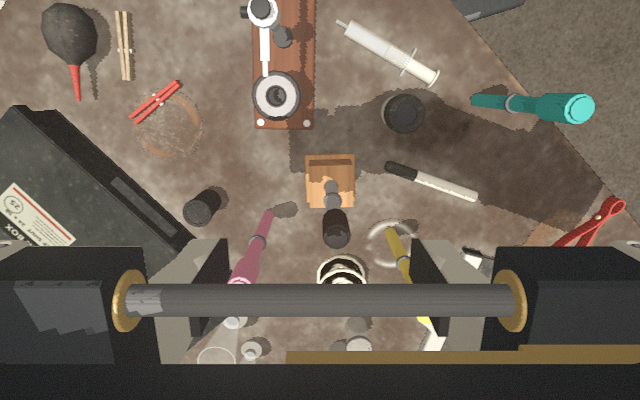

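The rest and rod are at about (330,180) to (335,226), and the tube mouth is at (279,96). Positions: rod about (0.453,0.338), mouth about (0.472,0.226). Next I descend on the rod head.

```bash
python3 -m handwheel '[{"delta_pos":[-0.05,0.6,0],"dr":[0,0,0]},{"delta_pos":[-0.05,0.55,0],"dr":[0,0,0]},{"delta_pos":[0,0,-0.8],"dr":[0,0,0]},{"delta_pos":[0,0,-0.9],"dr":[0,0,0]},{"delta_pos":[0,0,-0.9],"dr":[0,0,0]},{"delta_pos":[0,0,-0.9],"dr":[0,0,0]},{"delta_pos":[0,0,-0.9],"dr":[0,0,0]},{"delta_pos":[0,0,0],"dr":[0,0,0]},{"delta_pos":[0,0,0],"dr":[0,0,0]}]'
python3 - <<'E'
from h import *
np.set_printoptions(precision=4,suppress=True)
print(get_state()['force'])
O={}
for c in('scene','side'):
    grab_frame(c)
    for q in ('rod_ring','rod_grip','rest','tube_mouth','pointer_tip','pointer_tab'):
        print(c,q,[(np.round(r['location'],1).tolist(),round(r['conf'],2)) for r in mark_of(c,q)[:4]])
E
```

```text
t: 4.6
eef_pos: [0.4529, 0.3398, 0.1678]
ee_rot: [-3.141, -0.001, -1.852]
force: [-0.0, 1.1, 0.3]
width: 0.0876
gripper_force: 0.0
[-0.0381  1.1445  0.2775]
scene rod_ring [([239.9, 220.8], 0.89), ([333.8, 173.9], 0.74), ([274.6, 174.4], 0.57), ([310.2, 187.8], 0.53)]
scene rod_grip [([230.8, 200.3], 0.89), ([269.4, 149.3], 0.83), ([333.3, 242.8], 0.71), ([305.2, 164.3], 0.6)]
scene rest [([306.4, 217.1], 0.86)]
scene tube_mouth [([337.0, 220.0], 0.64), ([308.0, 218.6], 0.58)]
scene pointer_tip [([336.9, 198.4], 0.64)]
scene pointer_tab [([344.8, 226.4], 0.56), ([306.5, 162.2], 0.29)]
side rod_ring [([315.5, 176.6], 0.81), ([354.5, 166.7], 0.74), ([278.7, 158.1], 0.7), ([228.0, 206.2], 0.66)]
side rod_grip [([350.9, 136.2], 0.96), ([282.7, 125.8], 0.85), ([224.3, 172.9], 0.63), ([317.8, 142.2], 0.56)]
side rest [([312.4, 206.5], 0.65)]
side tube_mouth [([342.4, 211.8], 0.64)]
side pointer_tip [([340.5, 188.6], 0.48)]
side pointer_tab [([342.5, 216.6], 0.5), ([339.0, 239.8], 0.18)]
```

Close and lift; record the fingers.

```bash
python3 -m handwheel '[{"delta_pos":[0,0,0],"dr":[0,0,0]},{"delta_pos":[0,0,0],"dr":[0,0,0]},{"delta_pos":[0,0,0],"dr":[0,0,0]},{"delta_pos":[0,0,0],"dr":[0,0,0]},{"delta_pos":[0,0,0],"dr":[0,0,0]},{"delta_pos":[0,0,0],"dr":[0,0,0]}]' 1 35; python3 -c "
from h import *
print(get_state())"
```

```text
t: 5.9
eef_pos: [0.4528, 0.339, 0.1676]
ee_rot: [-3.142, 0.0, -1.853]
force: [-0.1, -0.6, 0.2]
width: 0.0453
gripper_force: 0.0
{'t': 5.9, 'q': array([ 9.88607418e-01,  2.44408509e-01, -3.40384542e-01,  2.24610065e-05,
       -9.85981795e-01, -1.27101722e+00]), 'qd': array([ 0.0005373 ,  0.00085922,  0.00169471,  0.0015129 , -0.00066846,
       -0.00074589]), 'joint_efforts': array([ 1.48773117e-03, -4.58528244e+01,  2.59244657e+01,  6.18491963e+00,
       -6.51727547e-02, -1.17284367e-04]), 'eef_pos': array([0.45281251, 0.33901742, 0.16756378]), 'ee_rot': array([-3.14156842e+00,  1.49918550e-05, -1.85319373e+00]), 'force': array([-0.14425353, -0.63491309,  0.15649877]), 'moment': array([ 0.08723715, -0.12617419, -0.03056911]), 'gripper_force': 0.0, 'width': 0.04529981864025322}
```

```bash
python3 -m handwheel '[{"delta_pos":[0,0,0],"dr":[0,0,0]},{"delta_pos":[0,0,0],"dr":[0,0,0]},{"delta_pos":[0,0,0],"dr":[0,0,0]},{"delta_pos":[0,0,0],"dr":[0,0,0]},{"delta_pos":[0,0,0],"dr":[0,0,0]}]'; python3 -c "
from h import *
s=get_state();print(s['moment'],s['gripper_force'])"
```

```text
t: 6.4
eef_pos: [0.4527, 0.339, 0.1676]
ee_rot: [3.141, 0.0, -1.853]
force: [-0.9, -0.2, 0.9]
width: 0.0217
gripper_force: 35.0
[ 0.18683213  0.34181119 -0.0052919 ] 34.99749004840851
```

```bash
python3 -m handwheel '[{"delta_pos":[0,0,0.5],"dr":[0,0,0]},{"delta_pos":[0,0,0.8],"dr":[0,0,0]},{"delta_pos":[0,0,0.8],"dr":[0,0,0]},{"delta_pos":[0,0,0.8],"dr":[0,0,0]},{"delta_pos":[0,0,0.6],"dr":[0,0,0]},{"delta_pos":[0.1,-0.7,0],"dr":[0,0,0]},{"delta_pos":[0.2,-1,0],"dr":[0,0,0]},{"delta_pos":[0.1,-0.8,0],"dr":[0,0,0]},{"delta_pos":[0,-0.3,0],"dr":[0,0,0]},{"delta_pos":[0,0,0],"dr":[0,0,0]}]'
cat > look.py <<'E'
from h import *
np.set_printoptions(precision=4,suppress=True)
s=get_state();print(s['eef_pos'],s['ee_rot'],s['force'],s['width'])
for c in('scene','side','wrist'):
    snap(c,'L_'+c)
    for q in ('rod','rod_ring','rod_grip','tube_mouth','pointer_tip','pointer_tab'):
        print(c,q,[(np.round(r['location'],1).tolist(),round(r['conf'],2)) for r in mark_of(c,q)[:4]])
E
python3 look.py; python3 -c "
from h import *
p=get_state()['eef_pos']
for c in ('scene','side','wrist'): print(c,[proj(c,p+[0,0,d]) for d in (-.16,-.07,0)])
a=cv2.imread('pics/L_scene.png')[120:260,260:400];b=cv2.imread('pics/L_side.png')[120:260,260:400]
cv2.imwrite('pics/L1.png',cv2.resize(np.hstack([a,b]),None,fx=2.85,fy=2.85,interpolation=2))"
```

```text
t: 7.4
eef_pos: [0.4646, 0.2535, 0.2723]
ee_rot: [3.141, -0.0, -1.855]
force: [0.1, 0.0, -1.1]
width: 0.0215
gripper_force: 35.0
[0.4646 0.2535 0.2723] [ 3.1413 -0.0003 -1.8549] [ 0.1213  0.0135 -1.0987] 0.021528619346296178
scene rod [([243.0, 250.2], 0.92), ([327.7, 201.7], 0.86), ([276.8, 201.4], 0.6), ([335.6, 198.2], 0.54)]
scene rod_ring [([329.4, 170.3], 0.98), ([238.4, 222.6], 0.94), ([273.7, 175.0], 0.8), ([335.0, 174.5], 0.69)]
scene rod_grip [([271.6, 150.4], 0.88), ([323.9, 142.6], 0.84), ([337.7, 155.3], 0.82), ([231.5, 202.7], 0.73)]
scene tube_mouth [([339.9, 218.2], 0.8)]
scene pointer_tip [([335.8, 201.0], 0.73)]
scene pointer_tab [([345.5, 227.2], 0.77)]
side rod [([283.8, 186.9], 0.86), ([332.0, 194.0], 0.82), ([345.9, 197.0], 0.67), ([235.3, 233.2], 0.62)]
side rod_ring [([229.5, 201.7], 0.94), ([279.8, 157.7], 0.62), ([334.2, 150.5], 0.56), ([352.3, 167.6], 0.56)]
side rod_grip [([336.6, 117.6], 0.97), ([225.2, 174.9], 0.78), ([353.6, 137.8], 0.61), ([279.9, 126.3], 0.59)]
side tube_mouth [([342.8, 210.4], 0.68)]
side pointer_tip [([342.4, 187.5], 0.57)]
side poi
[... 301 characters left out ...]
, 0.55)]
wrist pointer_tip [([294.8, 142.2], 0.61)]
wrist pointer_tab [([317.5, 217.7], 0.65)]
scene [[np.float64(327.5278525903373), np.float64(201.06812148960788)], [np.float64(328.2137126872545), np.float64(169.4519201620778)], [np.float64(328.822939177687), np.float64(141.36831030905398)]]
side [[np.float64(332.31122166660566), np.float64(189.38644788565986)], [np.float64(334.19326207357807), np.float64(150.73215203956784)], [np.float64(335.84524558439443), np.float64(116.80288084889902)]]
wrist [[np.float64(318.6048934774862), np.float64(180.89791275016128)], [np.float64(318.3818210330111), np.float64(217.9073029581082)], [np.float64(318.03762626660273), np.float64(275.01179404623434)]]
```

View pics/L1.png

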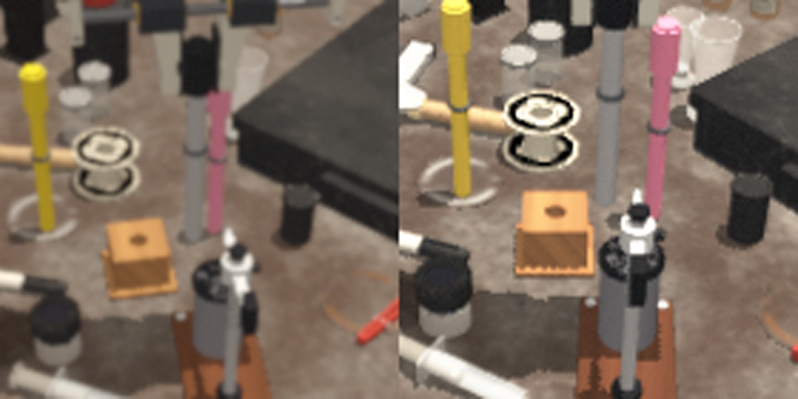

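View pics/L_wrist.png

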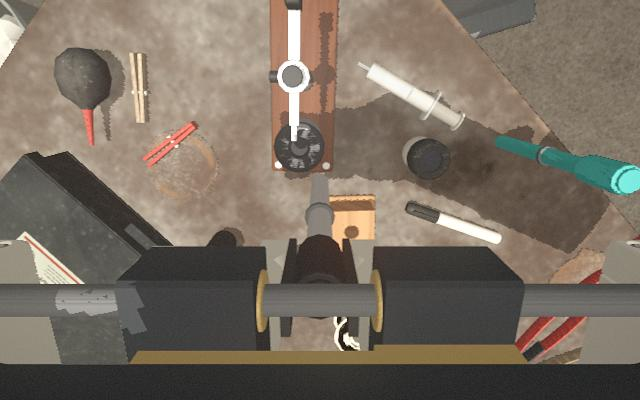

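The rod is held upright. Wrist view: foot at about (320,180), tube lip centred at about (299,148), pointer blade and post running straight up the image from (294,138) to (292,77) to (294,5). The tool is therefore nearly aligned with the stand.

Run:
```python
from h import *
np.set_printoptions(precision=4,suppress=True)
s=get_state();p=s['eef_pos'];print(p)
im=cv2.imread('pics/L_wrist.png');crop=im[115:185,265:335]
cv2.imwrite('pics/lip.png',cv2.resize(crop,None,fx=8,fy=8,interpolation=2))
for px in ([299,148],[297.5,148.8]):print('mouth',atz('wrist',px,.085))
print('foot',atz('wrist',[319.8,179.6],p[2]-.16),'ring',atz('wrist',[316.8,215.3],p[2]-.07))
print('post',atz('wrist',[292.5,76],.172),'tab',atz('wrist',[294,4],.17),'tip',atz('wrist',[294.5,139],.15))
# circle of lip projected for candidate centre
m=atz('wrist',[299,148],.085)
for a in np.arange(0,360,90): print(a,proj('wrist',m+.021*np.array([np.cos(np.radians(a)),np.sin(np.radians(a)),0])))
```

```text
[0.4648 0.255  0.2726]
mouth [0.4754 0.2272 0.085 ]
mouth [0.477  0.2275 0.085 ]
foot [0.4635 0.2541 0.1126] ring [0.4653 0.253  0.2026]
post [0.4572 0.1696 0.172 ] tab [0.4441 0.1304 0.17  ] tip [0.4701 0.2105 0.15  ]
0 [np.float64(277.1226760883391), np.float64(154.32606146567161)]
90 [np.float64(305.63577869270364), np.float64(169.5915551240998)]
180 [np.float64(321.1079601764456), np.float64(141.60724759931549)]
270 [np.float64(292.1206601908726), np.float64(125.61594357124694)]
```

View pics/lip.png

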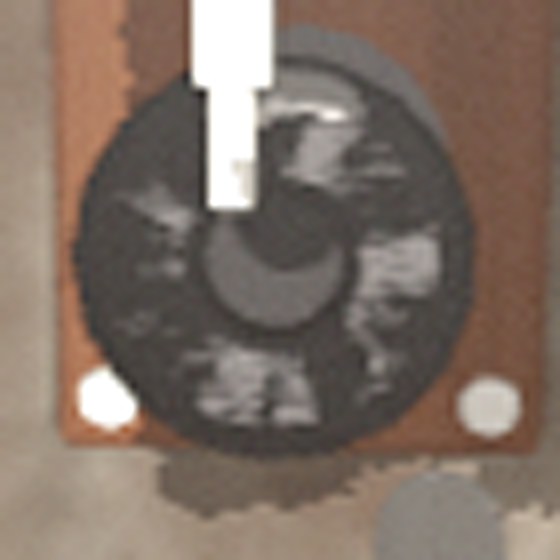

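Run:
```python
from h import *
np.set_printoptions(precision=4,suppress=True)
p=get_state()['eef_pos']
m=atz('wrist',[299.5,147.3],.085);f=atz('wrist',[319.9,181.5],p[2]-.16);print(m,f,m-f,(m-f)/.03, m-p)
```

```text
[0.4748 0.2267 0.085 ] [0.4639 0.2558 0.1126] [ 0.0109 -0.0291 -0.0276] [ 0.3637 -0.9707 -0.9202] [ 0.01   -0.0283 -0.1876]
```

Both estimates agree. I'll shift (0.0105,-0.029), descend 20 mm to a 7 mm gap, and look again.

```bash
python3 -m handwheel '[{"delta_pos":[0.18,-0.48,0],"dr":[0,0,0]},{"delta_pos":[0.17,-0.48,-0.2],"dr":[0,0,-1]},{"delta_pos":[0,0,-0.5],"dr":[0,0,0]},{"delta_pos":[0,0,0],"dr":[0,0,0]},{"delta_pos":[0,0,0],"dr":[0,0,0]}]'
python3 - <<'E'
from h import *
p=get_state()['eef_pos'];print(p)
w=snap('wrist','w4');s=snap('scene','s4');d=snap('side','d4')
for c,q in (('wrist','rod'),('wrist','tube_mouth')):print(q,[(r['location'],r['conf']) for r in mark_of(c,q)[:2]])
f=lambda im,y,x,h,z:cv2.resize(im[y:y+h,x:x+h,::-1],(z,z),interpolation=2)
pm=proj('wrist',p-[0,0,.16]);print(pm,[proj(c,p-[0,0,.16]) for c in('scene','side')])
x,y=int(pm[0])-35,int(pm[1])-35
cv2.imwrite('pics/m4.png',np.hstack([f(w,y,x,70,400),np.vstack([f(s,185,310,50,200),f(d,175,315,50,200)])]));print(x,y)
E
```

```text
t: 8.95
eef_pos: [0.4755, 0.2254, 0.2514]
ee_rot: [3.141, -0.001, -1.872]
force: [-0.0, 0.5, -0.5]
width: 0.0215
gripper_force: 35.0
[0.47545923 0.22535708 0.25144853]
rod [([319.8, 176.9], 0.77), ([523.2, 160.4], 0.67)]
tube_mouth [([319.8, 181.0], 0.66)]
[np.float64(318.35755678819476), np.float64(179.4633944317758)] [[np.float64(337.2181624578513), np.float64(214.65106324579796)], [np.float64(341.4265898289779), np.float64(206.13246335915798)]]
283 144
```

View pics/m4.png

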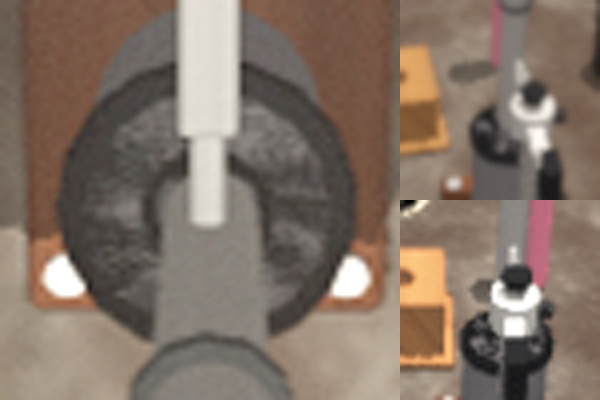

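The rod foot sits directly above the bore. The lip centre is at about (319.3,179.3) in the wrist frame and the foot centre column at about 319.9. I'll check the fore-aft offset numerically.

Run:
```python
from h import *
np.set_printoptions(precision=4,suppress=True)
p=get_state()['eef_pos']
print('under TCP at .085',proj('wrist',[p[0],p[1],.085]))
m=atz('wrist',[319.3,179.3],.085)
print('mouth',m,m-p)
u=np.array([np.cos(-1.872),np.sin(-1.872)])
# far edge of foot (toward -y): row 175/5.714+144
e=atz('wrist',[319.9,144+175/5.714],p[2]-.16+.001)
print('foot edge rel TCP along tool x',(e-p)[:2]@u,'mouth along',(m-p)[:2]@u,'across',(m-p)[:2]@np.array([-u[1],u[0]]))
```

```text
under TCP at .085 [np.float64(318.68228949034375), np.float64(178.73472935720508)]
mouth [0.4751 0.2271 0.085 ] [-0.0004  0.0006 -0.1671]
foot edge rel TCP along tool x 0.005683681234077435 mouth along -0.0005105699613757209 across -0.0005433560605478703
```

```bash
python3 -m handwheel '[{"delta_pos":[0.02,0,-0.1],"dr":[0,0,0]},{"delta_pos":[0,0,-0.1],"dr":[0,0,0]},{"delta_pos":[0,0,-0.03],"dr":[0,0,0]},{"delta_pos":[0,0,-0.03],"dr":[0,0,0]},{"delta_pos":[0,0,0],"dr":[0,0,0]}]'; python3 -m handwheel '[{"delta_pos":[0,0,-0.03],"dr":[0,0,0]},{"delta_pos":[0,0,0],"dr":[0,0,0]}]';python3 -m handwheel '[{"delta_pos":[0,0,-0.03],"dr":[0,0,0]},{"delta_pos":[0,0,0],"dr":[0,0,0]}]'
```

```text
t: 9.7
eef_pos: [0.4758, 0.2262, 0.2436]
ee_rot: [3.141, -0.0, -1.871]
force: [-0.0, 0.0, -1.5]
width: 0.0213
gripper_force: 35.0
t: 9.9
eef_pos: [0.4759, 0.2262, 0.2428]
ee_rot: [3.142, -0.0, -1.871]
force: [-0.5, 0.4, -1.9]
width: 0.0217
gripper_force: 35.0
t: 10.1
eef_pos: [0.4759, 0.2262, 0.2419]
ee_rot: [3.142, -0.0, -1.871]
force: [0.9, 0.3, -1.5]
width: 0.0213
gripper_force: 35.0
```

```bash
python3 -m handwheel '[{"delta_pos":[0,0,-0.05],"dr":[0,0,0]},{"delta_pos":[0,0,-0.07],"dr":[0,0,0]},{"delta_pos":[0,0,-0.1],"dr":[0,0,0]},{"delta_pos":[0,0,0],"dr":[0,0,0]}]'; python3 -m handwheel '[{"delta_pos":[0,0,-0.1],"dr":[0,0,0]},{"delta_pos":[0,0,-0.1],"dr":[0,0,0]},{"delta_pos":[0,0,-0.1],"dr":[0,0,0]},{"delta_pos":[0,0,-0.1],"dr":[0,0,0]},{"delta_pos":[0,0,-0.1],"dr":[0,0,0]}]'
```

```text
t: 10.5
eef_pos: [0.4757, 0.226, 0.2348]
ee_rot: [3.141, -0.001, -1.871]
force: [0.8, 0.2, -1.4]
width: 0.0214
gripper_force: 35.0
t: 11.0
eef_pos: [0.4759, 0.2262, 0.2201]
ee_rot: [3.142, -0.0, -1.871]
force: [0.2, -0.9, -2.4]
width: 0.0214
gripper_force: 35.0
```

```bash
python3 -c "
from h import *
s=get_state();print(s['force'],s['moment'],s['eef_pos'],s['joint_efforts'])"
```

```text
[ 0.15283302 -0.86486291 -2.38453115] [ 0.06498821 -0.11443431  0.00224712] [0.47588372 0.22618128 0.22005869] [-2.97875747e-03 -3.93970942e+01  2.82246584e+01  6.80252865e+00
 -1.70634859e-01 -5.03097851e-05]
```

```bash
for i in 1 2; do python3 -m handwheel '[{"delta_pos":[0,0,-0.1],"dr":[0,0,0]},{"delta_pos":[0,0,-0.1],"dr":[0,0,0]}]' | grep -E "eef_pos|force: \["; done
```

```text
eef_pos: [0.4759, 0.2262, 0.2141]
force: [-0.1, 0.3, -1.0]
eef_pos: [0.4759, 0.2262, 0.2081]
force: [-1.2, -0.6, -1.6]
```

```bash
python3 -m handwheel '[{"delta_pos":[0,0,-0.1],"dr":[0,0,0]},{"delta_pos":[0,0,-0.1],"dr":[0,0,0]}]' | grep -E "eef_pos|force: \["; python3 -m handwheel '[{"delta_pos":[0,0,-0.1],"dr":[0,0,0]}]' | grep -E "eef_pos|force: \["
```

```text
eef_pos: [0.4761, 0.2263, 0.2026]
force: [-0.2, 0.3, 2.2]
eef_pos: [0.4761, 0.2263, 0.1995]
force: [-0.3, -0.3, 3.4]
```

```bash
python3 -m handwheel '[{"delta_pos":[0,0,-0.07],"dr":[0,0,0]},{"delta_pos":[0,0,-0.07],"dr":[0,0,0]},{"delta_pos":[0,0,-0.07],"dr":[0,0,0]},{"delta_pos":[0,0,-0.07],"dr":[0,0,0]}]' | grep -E "eef_pos|force: \["; python3 -m handwheel '[{"delta_pos":[0,0,-0.03],"dr":[0,0,0]},{"delta_pos":[0,0,-0.03],"dr":[0,0,0]}]' | grep -E "eef_pos|force: \["
```

```text
eef_pos: [0.476, 0.2263, 0.1909]
force: [-0.2, -0.2, 2.7]
eef_pos: [0.4759, 0.2262, 0.1891]
force: [0.0, -0.8, 2.8]
```

```bash
python3 -m handwheel '[{"delta_pos":[0,0,-0.03],"dr":[0,0,0]},{"delta_pos":[0,0,-0.02],"dr":[0,0,0]}]' | grep -E "eef_pos|force: \["; python3 -m handwheel '[{"delta_pos":[0,0,-0.02],"dr":[0,0,0]},{"delta_pos":[0,0,-0.02],"dr":[0,0,0]}]' | grep -E "eef_pos|force: \["
```

```text
eef_pos: [0.4759, 0.2262, 0.1876]
force: [-0.6, 0.6, 2.2]
eef_pos: [0.4763, 0.2264, 0.187]
force: [-2.2, -0.1, 9.1]
```

```bash
python3 -m handwheel '[{"delta_pos":[0,0,-0.02],"dr":[0,0,0]},{"delta_pos":[0,0,-0.02],"dr":[0,0,0]}]' | grep -E "eef_pos|force: \["
```

```text
eef_pos: [0.4767, 0.2267, 0.1869]
force: [-3.3, -0.5, 15.5]
```

```bash
python3 -m handwheel '[{"delta_pos":[0,0,0.02],"dr":[0,0,0]},{"delta_pos":[0,0,0],"dr":[0,0,0]},{"delta_pos":[0,0,0],"dr":[0,0,0]}]' | grep -E "t:|eef_pos|force: \["; python3 -m handwheel '[{"delta_pos":[0,0,0],"dr":[0,0,0]},{"delta_pos":[0,0,0],"dr":[0,0,0]},{"delta_pos":[0,0,0],"dr":[0,0,0]},{"delta_pos":[0,0,0],"dr":[0,0,0]},{"delta_pos":[0,0,0],"dr":[0,0,0]}]' | grep -E "t:|eef_pos|force: \["
```

```text
t: 13.2
eef_pos: [0.4764, 0.2265, 0.187]
ee_rot: [-3.14, 0.001, -1.87]
force: [-2.5, -0.3, 9.5]
t: 13.7
eef_pos: [0.4764, 0.2265, 0.187]
ee_rot: [-3.14, 0.001, -1.87]
force: [-1.1, -0.2, 9.4]
```

```bash
python3 -m handwheel '[{"delta_pos":[0,0,-0.01],"dr":[0,0,0]},{"delta_pos":[0,0,0],"dr":[0,0,0]},{"delta_pos":[0,0,0],"dr":[0,0,0]},{"delta_pos":[0,0,0],"dr":[0,0,0]},{"delta_pos":[0,0,0],"dr":[0,0,0]},{"delta_pos":[0,0,0],"dr":[0,0,0]},{"delta_pos":[0,0,0],"dr":[0,0,0]}]' | grep -E "t:|eef_pos|force: \["
```

```text
t: 14.4
eef_pos: [0.4765, 0.2266, 0.187]
ee_rot: [-3.14, 0.001, -1.87]
force: [-1.8, -0.5, 11.1]
```

```bash
python3 -m handwheel '[{"delta_pos":[0,0,0.03],"dr":[0,0,0]},{"delta_pos":[0,0,0.02],"dr":[0,0,0]},{"delta_pos":[0,0,0],"dr":[0,0,0]}]' | grep -E "t:|eef_pos|force: \["; python3 -m handwheel '[{"delta_pos":[0,0,0],"dr":[0,0,0]},{"delta_pos":[0,0,0],"dr":[0,0,0]},{"delta_pos":[0,0,0],"dr":[0,0,0]},{"delta_pos":[0,0,0],"dr":[0,0,0]},{"delta_pos":[0,0,0],"dr":[0,0,0]},{"delta_pos":[0,0,0],"dr":[0,0,0]}]' -0.3 20
```

```text
t: 14.7
eef_pos: [0.476, 0.2262, 0.1871]
ee_rot: [-3.141, 0.0, -1.871]
force: [0.6, 1.0, 3.1]
t: 15.3
eef_pos: [0.4759, 0.2262, 0.187]
ee_rot: [3.142, -0.0, -1.871]
force: [0.4, -0.8, 0.0]
width: 0.0562
gripper_force: 0.0
```

```bash
python3 -m handwheel '[{"delta_pos":[0,0,0.3],"dr":[0,0,0]},{"delta_pos":[0,0,0.8],"dr":[0,0,0]},{"delta_pos":[0,0,0.9],"dr":[0,0,0]},{"delta_pos":[0,0,0.6],"dr":[0,0,0]},{"delta_pos":[-0.25,-0.7,0],"dr":[0,0,0]},{"delta_pos":[-0.35,-1,0],"dr":[0,0,0]},{"delta_pos":[-0.35,-1,0],"dr":[0,0,0]},{"delta_pos":[-0.18,-0.8,0],"dr":[0,0,0]},{"delta_pos":[0,0,0],"dr":[0,0,0]},{"delta_pos":[0,0,0],"dr":[0,0,0]}]'
python3 look.py
```

```text
t: 16.3
eef_pos: [0.4422, 0.121, 0.266]
ee_rot: [-3.141, 0.001, -1.872]
force: [1.0, -0.3, -0.5]
width: 0.0567
gripper_force: 0.0
[0.4422 0.121  0.266 ] [-3.1406  0.0013 -1.8715] [ 1.0152 -0.3178 -0.4529] 0.056743889174589446
scene rod [([240.7, 251.5], 0.69), ([275.6, 199.4], 0.67)]
scene rod_ring [([277.2, 175.7], 0.74), ([235.8, 222.2], 0.67), ([340.8, 206.2], 0.51)]
scene rod_grip [([269.8, 146.6], 0.61), ([231.2, 202.6], 0.6), ([334.9, 154.2], 0.58), ([336.6, 181.1], 0.51)]
scene tube_mouth [([336.3, 220.6], 0.9)]
scene pointer_tip [([309.6, 215.0], 0.67), ([334.7, 197.4], 0.57)]
scene pointer_tab [([345.6, 228.1], 0.53), ([308.4, 215.4], 0.4)]
side rod [([233.1, 235.8], 0.88), ([349.2, 195.8], 0.67), ([285.1, 189.1], 0.57)]
side rod_ring [([341.8, 196.8], 0.9), ([228.1, 203.2], 0.9), ([353.9, 166.9], 0.76), ([311.6, 206.5], 0.22)]
side rod_grip [([223.9, 174.5], 0.81), ([346.7, 166.1], 0.73), ([279.4, 126.9], 0.71), ([352.8, 136.1], 0.62)]
side tube_mouth [([340.1, 212.0], 0.77)]
side pointer_tip [([342.8, 187.5], 0.62)]
side pointer_tab [([343.6, 213.2], 0.83)]
wrist rod [([300.2, 348.6], 0.36)]
wrist rod_ring []
wrist rod_grip [([317.2, 355.7], 0.87)]
wrist tube_mouth [([317.0, 280.6], 0.97)]
wrist pointer_tip []
wrist pointer_tab [([318.8, 203.0], 0.81)]
```

Run:
```python
from h import *
from scipy.optimize import minimize_scalar as ms
np.set_printoptions(precision=4,suppress=True)
p=get_state()['eef_pos'];print(p,'tab',atz('wrist',[318.8,203],.16))
h=lambda c,xy,px:ms(lambda z:np.sum((np.array(proj(c,[*xy,z]))-px)**2),bounds=(0,.3),method='bounded').x
m=np.array([.4759,.2262]);v=np.array([.308,.951])
print('ring',h('scene',m,[340.8,206.2]),h('side',m,[341.8,196.8]),'grip',h('scene',m,[336.6,181.1]),h('side',m,[346.7,166.1]))
print('tip',h('scene',m-.016*v,[335.5,198.6]),h('side',m-.016*v,[342.2,187.3]),'tab',h('scene',m-.11*v,[345.6,228.1]),h('side',m-.11*v,[343.6,214]), 'mouth', h('scene',m,[337,219.5]),h('side',m,[341,211.4]))
```

```text
[0.442  0.1212 0.2651] tab [0.4423 0.123  0.16  ]
ring 0.11712249802082249 0.11400610750614276 grip 0.18814165818448944 0.18610304482354253
tip 0.15286024440129925 0.14909721862604783 tab 0.1597000403512013 0.1648961228027359 mouth 0.07503462304516598 0.07710526343913543
```

```bash
python3 -m handwheel '[{"delta_pos":[0,0,-0.5],"dr":[0,0,0]},{"delta_pos":[0,0,-0.8],"dr":[0,0,0]},{"delta_pos":[0,0,-0.5],"dr":[0,0,0]},{"delta_pos":[0,0,0],"dr":[0,0,0]},{"delta_pos":[0,0,0],"dr":[0,0,0]},{"delta_pos":[0,0,0],"dr":[0,0,0]},{"delta_pos":[0,0,0],"dr":[0,0,0]},{"delta_pos":[0,0,0],"dr":[0,0,0]},{"delta_pos":[0,0,0],"dr":[0,0,0]}]' 1 10; python3 -m handwheel '[{"delta_pos":[0,0,-0.2],"dr":[0,0,0]},{"delta_pos":[0,0,-0.2],"dr":[0,0,0]},{"delta_pos":[0,0,-0.2],"dr":[0,0,0]},{"delta_pos":[0,0,-0.1],"dr":[0,0,0]},{"delta_pos":[0,0,0],"dr":[0,0,0]}]'
```

```text
t: 18.25
eef_pos: [0.4421, 0.1213, 0.2114]
ee_rot: [-3.141, 0.001, -1.871]
force: [0.5, -0.1, 0.1]
width: 0.0005
gripper_force: 0.0
t: 18.75
eef_pos: [0.4418, 0.1211, 0.1894]
ee_rot: [3.141, -0.001, -1.871]
force: [-0.3, -0.0, 0.3]
width: 0.0004
gripper_force: 0.0
```

```bash
python3 -m handwheel '[{"delta_pos":[0,0,-0.1],"dr":[0,0,0]},{"delta_pos":[0,0,-0.1],"dr":[0,0,0]},{"delta_pos":[0,0,-0.1],"dr":[0,0,0]},{"delta_pos":[0,0,0],"dr":[0,0,0]}]'|grep -E "eef_pos|force: \["; python3 -m handwheel '[{"delta_pos":[0,0,-0.15],"dr":[0,0,0]},{"delta_pos":[0,0,-0.15],"dr":[0,0,0]},{"delta_pos":[0,0,-0.15],"dr":[0,0,0]},{"delta_pos":[0,0,-0.15],"dr":[0,0,0]},{"delta_pos":[0,0,-0.1],"dr":[0,0,0]},{"delta_pos":[0,0,-0.08],"dr":[0,0,0]},{"delta_pos":[0,0,0],"dr":[0,0,0]},{"delta_pos":[0,0,0],"dr":[0,0,0]}]'|grep -E "eef_pos|force: \["; python3 look.py
```

```text
eef_pos: [0.442, 0.1212, 0.1807]
force: [0.6, -0.5, 0.5]
eef_pos: [0.4416, 0.121, 0.1574]
force: [0.6, -0.5, 0.3]
[0.4416 0.121  0.1574] [ 3.1408 -0.0006 -1.8709] [ 0.5711 -0.522   0.3401] 0.0005788107790565531
scene rod [([242.3, 251.3], 0.73), ([274.9, 204.3], 0.65)]
scene rod_ring [([236.0, 221.1], 0.61), ([273.4, 174.1], 0.59)]
scene rod_grip [([231.9, 201.5], 0.83), ([270.9, 149.3], 0.75), ([335.8, 182.8], 0.54)]
scene tube_mouth [([338.3, 220.6], 0.68)]
scene pointer_tip []
scene pointer_tab [([343.3, 238.7], 0.59)]
side rod [([231.9, 232.8], 0.57), ([285.6, 186.7], 0.56)]
side rod_ring [([278.7, 158.5], 0.65), ([228.3, 204.4], 0.6)]
side rod_grip [([226.0, 174.3], 0.56)]
side tube_mouth [([339.3, 209.6], 0.67)]
side pointer_tip []
side pointer_tab [([342.9, 227.3], 0.46)]
wrist rod []
wrist rod_ring []
wrist rod_grip []
wrist tube_mouth [([316.1, 360.2], 0.9)]
wrist pointer_tip []
wrist pointer_tab [([315.9, 247.3], 0.62)]
```

Run:
```python
import cv2,numpy as np
a=cv2.imread('pics/L_scene.png')[150:290,290:390];b=cv2.imread('pics/L_side.png')[150:290,290:390]
cv2.imwrite('pics/L5.png',cv2.resize(np.hstack([a,b]),None,fx=4,fy=4,interpolation=2))
```

```text
(no output)
```

View pics/L5.png

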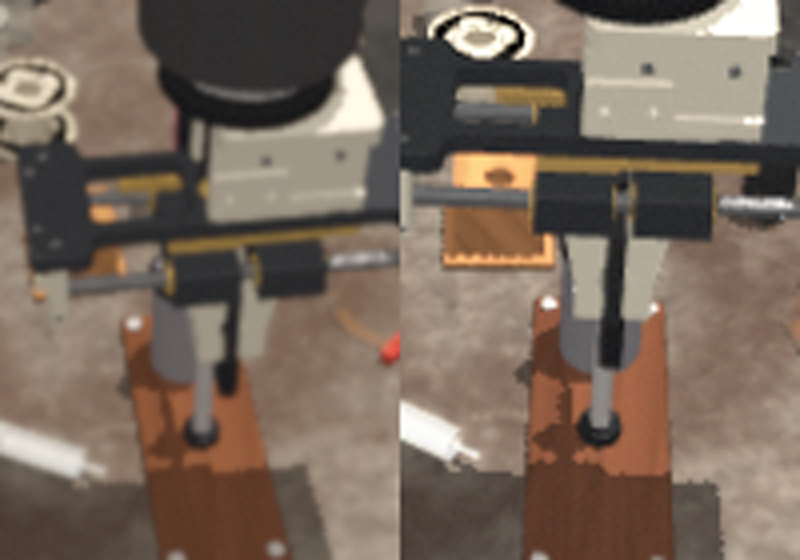

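The tab now sits directly under the shut fingers and has moved down: its bottom in scene went from row 237 to about 247. I'll push the last couple of millimetres, then back off and measure.

```bash
python3 -m handwheel '[{"delta_pos":[0,0,-0.04],"dr":[0,0,0]},{"delta_pos":[0,0,-0.03],"dr":[0,0,0]},{"delta_pos":[0,0,0],"dr":[0,0,0]}]'|grep -E "eef_pos|force: \["; python3 -m handwheel '[{"delta_pos":[0,0,0.2],"dr":[0,0,0]},{"delta_pos":[0,0,0.8],"dr":[0,0,0]},{"delta_pos":[0,0,1],"dr":[0,0,0]},{"delta_pos":[-0.3,-1,1],"dr":[0,0,0]},{"delta_pos":[-0.3,-1,0.6],"dr":[0,0,0]},{"delta_pos":[0,-1,0],"dr":[0,0,0]},{"delta_pos":[0,0,0],"dr":[0,0,0]},{"delta_pos":[0,0,0],"dr":[0,0,0]}]'|grep -E "t:|eef_pos|force: \["; python3 look.py | grep -E "rod_ring|tip|tab|mouth"
python3 - <<'E'
import cv2,numpy as np
a=cv2.imread('pics/L_scene.png')[160:260,300:380];b=cv2.imread('pics/L_side.png')[150:250,300:380]
cv2.imwrite('pics/L6.png',cv2.resize(np.hstack([a,b]),None,fx=5,fy=5,interpolation=2))
E
```

```text
eef_pos: [0.4421, 0.1213, 0.1556]
force: [0.6, 0.1, 0.7]
t: 22.1
eef_pos: [0.4239, 0.0307, 0.264]
ee_rot: [-3.141, 0.001, -1.872]
force: [0.5, -0.6, 0.4]
scene rod_ring [([234.4, 225.0], 0.96), ([276.1, 175.8], 0.94), ([337.9, 207.8], 0.66), ([334.3, 176.3], 0.54)]
scene tube_mouth [([337.1, 220.1], 0.81), ([340.2, 206.8], 0.3)]
scene pointer_tip [([336.1, 210.5], 0.45)]
scene pointer_tab [([342.9, 239.3], 0.59)]
side rod_ring [([278.2, 155.8], 0.96), ([312.0, 208.8], 0.72), ([226.6, 203.2], 0.66), ([343.6, 197.6], 0.48)]
side tube_mouth [([338.9, 211.1], 0.88)]
side pointer_tip [([379.8, 202.5], 0.19)]
side pointer_tab []
wrist rod_ring [([539.8, 366.6], 0.62)]
wrist tube_mouth [([325.7, 360.0], 0.77)]
wrist pointer_tip []
wrist pointer_tab []
```

View pics/L6.png

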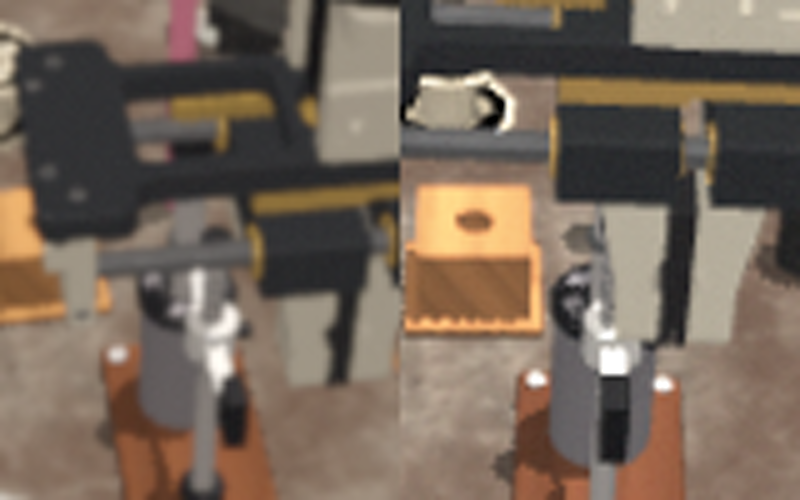

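The arm hides the pointer and rod in both cameras, so I'll move it away to the far (+y) side, above everything.

```bash
python3 -m handwheel '[{"delta_pos":[-0.1,0.6,0.5],"dr":[0,0,0]},{"delta_pos":[-0.2,1,0.3],"dr":[0,0,0]},{"delta_pos":[-0.2,1,0],"dr":[0,0,0]},{"delta_pos":[-0.2,1,0],"dr":[0,0,0]},{"delta_pos":[-0.2,1,0],"dr":[0,0,0]},{"delta_pos":[-0.2,1,0],"dr":[0,0,0]},{"delta_pos":[-0.2,1,0],"dr":[0,0,0]},{"delta_pos":[-0.2,1,0],"dr":[0,0,0]},{"delta_pos":[-0.2,1,0],"dr":[0,0,0]},{"delta_pos":[-0.2,1,0],"dr":[0,0,0]}]' -0.5|grep -E "t:|eef_pos|force: \["; python3 -m handwheel '[{"delta_pos":[-0.2,1,0],"dr":[0,0,0]},{"delta_pos":[-0.2,1,0],"dr":[0,0,0]},{"delta_pos":[-0.2,1,0],"dr":[0,0,0]},{"delta_pos":[0,1,0],"dr":[0,0,0]},{"delta_pos":[0,0,0],"dr":[0,0,0]},{"delta_pos":[0,0,0],"dr":[0,0,0]}]'|grep -E "t:|eef_pos|force: \["; python3 look.py | grep -E "ring|tip|tab|mouth|grip"
python3 - <<'E'
import cv2,numpy as np
a=cv2.imread('pics/L_scene.png')[160:260,300:380];b=cv2.imread('pics/L_side.png')[150:250,300:380]
cv2.imwrite('pics/L7.png',cv2.resize(np.hstack([a,b]),None,fx=5,fy=5,interpolation=2))
E
```

```text
t: 24.15
eef_pos: [0.3665, 0.3204, 0.2876]
ee_rot: [-3.142, 0.0, -1.87]
force: [0.5, 0.4, -0.4]
t: 24.75
eef_pos: [0.3488, 0.4394, 0.2868]
ee_rot: [3.141, -0.001, -1.87]
force: [0.2, -0.6, -0.7]
scene rod_ring [([237.7, 224.7], 0.98), ([274.2, 175.3], 0.93), ([338.0, 208.0], 0.85), ([334.6, 175.9], 0.76)]
scene rod_grip [([336.8, 182.5], 0.86), ([232.6, 201.5], 0.82), ([336.6, 153.0], 0.77), ([269.3, 147.2], 0.69)]
scene tube_mouth [([335.7, 217.8], 0.85)]
scene pointer_tip [([335.6, 210.9], 0.58)]
scene pointer_tab [([342.4, 241.5], 0.59)]
side rod_ring [([350.6, 165.9], 0.89), ([280.7, 155.8], 0.8), ([342.1, 196.1], 0.64), ([225.2, 204.2], 0.64)]
side rod_grip [([280.3, 129.4], 0.91), ([352.6, 136.6], 0.9), ([345.2, 165.3], 0.74), ([224.0, 174.2], 0.57)]
side tube_mouth [([338.5, 209.3], 0.65), ([348.4, 166.3], 0.6), ([379.3, 204.1], 0.27)]
side pointer_tip []
side pointer_tab [([343.0, 232.2], 0.69), ([379.5, 201.8], 0.65), ([344.0, 197.4], 0.27)]
wrist rod_ring [([270.9, 180.2], 0.94), ([100.3, 154.4], 0.78)]
wrist rod_grip [([50.7, 169.8], 0.89), ([260.1, 200.8], 0.7)]
wrist tube_mouth []
wrist pointer_tip []
wrist pointer_tab []
```

View pics/L7.png

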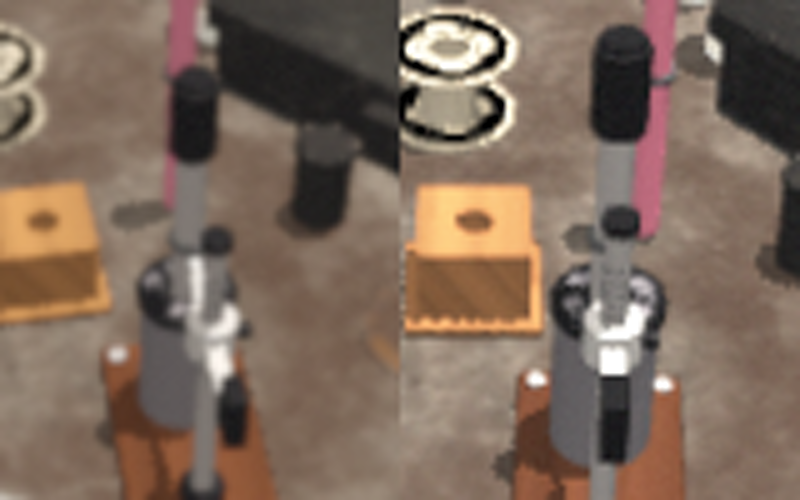

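The rod stands upright in the tube with its ring at about scene (338,208). The pointer is lowered: tip at about scene (336,211), tab at (343,241) in scene and (343,232) in side.

Run:
```python
from h import *
from scipy.optimize import minimize_scalar as ms
h=lambda c,xy,px:round(ms(lambda z:np.sum((np.array(proj(c,[*xy,z]))-px)**2),bounds=(0,.3),method='bounded').x,4)
m=np.array([.4759,.2262]);v=np.array([.308,.951])
print('ring',h('scene',m,[338,208]),h('scene',m,[340.8,206.2]),h('side',m,[342.1,196.1]),h('side',m,[341.8,196.8]),'grip',h('scene',m,[336.8,182.5]),h('side',m,[345.2,165.3]))
for n,a,b in(('before',[345.6,228.1],[343.6,214]),('now',[342.4,240.4],[343,232.2])):print(n,'tab',h('scene',m-.11*v,a),h('side',m-.11*v,b))
print('tip before',h('scene',m-.016*v,[336,199.1]),'now',h('scene',m-.016*v,[335.8,210.7]))
```

```text
ring 0.1113 0.1171 0.1158 0.114 grip 0.1844 0.1876
before tab 0.1597 0.1649
now tab 0.1239 0.1237
tip before 0.1515 now 0.1175
```

Ring about 0.115–0.116, from the arm's position and from vision. Tip 0.1166 from finger contact, and 0.114–0.1175 from vision. They are level well within 4 mm and the robot is clear of everything, so I'm handing in.

```bash
python3 -c "
from station import *
print(job_done())"
```

```text
the job is handed in; nothing more can be done
None
```

The job is handed in, and no verdict came back: the follower bottomed with the rod's foot about 60 mm below the mouth (held at about 12 N, with a brief peak of about 17 N), the rod stands released in the tube, and the pointer tip is level with the ring to about 1–2 mm by my measurements.

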